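# Refile the counter row in reverse order

## Robot

A 6-joint arm with a two-finger parallel gripper is mounted at the origin on the work surface. World frame = base frame: x ahead of the robot, y to its left, z up, the work surface at z = 0. Lengths are in m, angles in degrees, forces in N, time in s.
With the tool pointing down it reaches from about 0.3 to 0.85 m from the base axis. Payload 4.2 kg.
Tool frame: the origin (TCP) lies midway between the tips of the shut fingers; the grasp point (between the pads) lies 19 mm behind it (manip.pinch_z is the distance from the TCP to the grasp point, in m); z points along the fingers, y is the line along which they close (so a half turn about z gives the same grasp; the last joint's range is limited). The gripper opens to 91 mm and grips with 3 to 60 N. Pads are 32 mm wide; open, the fingers measure 118 mm over their backs; the gripper's body (76 mm by 178 mm) begins 60 mm behind the grasp point.
Start: joints at [-71.276, 18.312, 89.639, -0, 72.044, -1.146], TCP at [0.195, -0.541, 0.182] pointing down, gripper open.
Joint ranges: [-177.97, 177.97], [-48.28, 115.42], [12.27, 149.76], [-77.06, 257.06], [2.81, 150.46], [-146.56, 146.56]. Speed limits (degrees/s): [147.25, 147.25, 180, 180, 180, 180].

## Interface

Orientations are given as [roll, pitch, yaw] about the fixed x, y, z axes, in that order (R = Rz(yaw) Ry(pitch) Rx(roll)).
In Python, from bench import manip, imaging gives the robot as it stands.
- The arm moves only by the tool move_arm, never from a script. Its argument "series" is a list of rows, each a list of 3 entries, a list of its own where there are three numbers: the closure in counts, from 0 (fully open) to 255 (shut), then the shift along the tool's x, y, z in mm, then the turn about the tool's z in degrees. A call has 1 to 8 rows; each row shifts and turns the commanded pose from where the row before left it, along the tool's axes as they then stand; what a row does not reach is not made up. A row lasts 1/10 s, in which the tool goes at most 50 mm and 8.59 degrees, less where a joint would pass 70% of its speed; a pose out of reach is approached as far as the arm can. A call is refused whole if a number of a shift passes 50 or a number of a turn 8.59, either way. A call with a gripper value outside its range is refused whole. The fingers move at their own pace and stop on an object; "squeeze" is the grip in N (left out, the last holds). Time passes only in rows, so rows that do not move let the fingers close. It gives the time, the measured TCP pose, the force, the opening and the grip force at its end, in the units of the state.
- manip.state(): the state, without advancing time (a new reading comes with each control period).
- imaging.capture(name): name is "scene" or "side" or "wrist"; returns the picture (420x560x3 uint8, red, green, blue); there is no depth.
- imaging.camera_info(name): a dict with "intrinsics" (3x3 intrinsics, pixels), "extrinsics" (4x4, takes a point from camera to world coordinates); the wrist camera has in their place "mount" (4x4, takes a point from camera to tool coordinates, whose origin is the TCP and whose axes are the flange's). Camera axes: x right, y down, z forward; pixel columns grow to the right and rows downward; lengths in m; the calibration is good to about 2 mm. The wrist camera is an equidistant fisheye: a pixel r from the principal point sees the ray r / f radians off the axis. A picture is of the moment at which its call begins: read the wrist's pose just before it. camera_info takes no time and is no camera call.
- manip.job_done(): hands the job in; it is judged then, once.
The state is a dict: "time": time; "q": joint angles; "qd": joint speeds; "joint_torque": joint torques, N m; "eef_pos": TCP position; "eef_rot": TCP orientation; "contact_force": force on the tool from outside, world axes, zero at the start; "ft_torque": the same for the moment, N m; "grip_width": opening from 0.0 (shut) to 1.0 (fully open); "finger_force": force on a finger pad.
Only numpy, scipy, OpenCV 4.12 (cv2) and the standard library are available. Lean on these libraries where they do the work, as an engineer would, in place of code of your own. Each camera call takes 0.05 s, during which the arm holds its last target. There are 200 camera calls.

## Task

The tapes on the counter have been checked and go back for filing: move the four things standing in the grey pockets of the steel rack, one by one, into the four pockets of the empty wooden rack, so that they stand there in the reverse order: the leftmost one, as the robot sees it, becomes the rightmost, and so on, one to a pocket. Each must finally stand upright on the floor of its pocket; set them down gently without dropping any or letting any fall over.

Things in the scene. Friction and masses are not known exactly. Their poses are not given: they have to be found in the camera images.
- single_case: Single cassette case, thin black plastic with a white paper face and a white paper strip along the top edge: 109 long (x), 17 thick (y), 70 high; 60 to 105 g. Stands on its long edge in its pocket at the start, straight up, its length along the pocket's x. Origin: centre of its underside; x along its length, y across its thickness, z up. Loose
- double_case: Double cassette case, thick black plastic with rounded edges and two narrow white paper strips along the top: 109 long (x), 26 thick (y), 70 high; 100 to 170 g. Stands on its long edge in its pocket at the start, straight up, its length along the pocket's x. Origin: centre of its underside; x along its length, y across its thickness, z up. Loose
- tall_carton: Tall brown cardboard carton: 100 long (x), 20 thick (y), 95 high, the tallest of the four; 90 to 160 g. Stands on its long edge in its pocket at the start, straight up, its length along the pocket's x. Origin: centre of its underside; x along its length, y across its thickness, z up. Loose
- player: Portable cassette player, aluminium with rounded edges: 110 long (x), 28 thick (y), body 80 high, with small keys on its top edge standing up another 3 mm at most; 180 to 315 g. Stands on its long edge in its pocket at the start, straight up, its length along the pocket's x. Origin: centre of its underside; x along its length, y across its thickness, z up. Loose
- bay_a: One of four identical grey plastic pockets that stand side by side on the steel queue rack; this is the one that holds the single case at the start. Fixed to the rack (same yaw), 152 long (x) by 60 wide (y), walls 24 high; inside 136 by 44, floor 4 mm above its origin. Origin: centre of its underside. Which of the four places along the rack it has differs from start to start
- bay_b: One of four identical grey plastic pockets that stand side by side on the steel queue rack; this is the one that holds the double case at the start. Fixed to the rack (same yaw), 152 long (x) by 60 wide (y), walls 24 high; inside 136 by 44, floor 4 mm above its origin. Origin: centre of its underside. Which of the four places along the rack it has differs from start to start
- bay_c: One of four identical grey plastic pockets that stand side by side on the steel queue rack; this is the one that holds the tall carton at the start. Fixed to the rack (same yaw), 152 long (x) by 60 wide (y), walls 24 high; inside 136 by 44, floor 4 mm above its origin. Origin: centre of its underside. Which of the four places along the rack it has differs from start to start
- bay_d: One of four identical grey plastic pockets that stand side by side on the steel queue rack; this is the one that holds the player at the start. Fixed to the rack (same yaw), 152 long (x) by 60 wide (y), walls 24 high; inside 136 by 44, floor 4 mm above its origin. Origin: centre of its underside. Which of the four places along the rack it has differs from start to start
- queue_rack: The full rack: dark steel tray, 152 (x) by 288 (y), with four grey pockets in a row on it at y = +102, +34, -34, -102 mm in its frame, walls up to 32 mm above the table, floors 12 mm. Origin: centre of its underside, on the table; y runs along the row to the robot's left (yaw within 0.22 rad). Fixed, on the robot's left or right
- shelf_rack: The empty rack: brown wood, 152 (x) by 296 (y), four open pockets at x = 0, y = +102, +34, -34, -102 mm in its frame, each 136 long (x), 44 wide (y), 20 deep: floor 12 mm, walls 32 mm above the origin; ribs 24 thick. Origin: centre of its underside, on the table; y runs along the row to the robot's left (yaw within 0.22 rad). Fixed, on the other side from the full rack
Mind the look-alikes: they are no part of the job. Leave any green look-alike of the double_case alone.

How it is judged:
By the outcome, as a careful person would: the job done as asked, in the order asked, and still so for the second after the job is handed in, with the robot touching nothing.
It also fails if it takes over 120 s, if anything falls off the work surface, if the arm or the gripper's body presses on something with over 40 N, if the wrist force passes 120 N, or if a joint passes its speed limit or range.

## Working session

There is one attempt and no reset: what is moved stays moved. The work goes in short steps, Python scripts to look and compute and a tool call to move; the robot and the scene stay as the last step left them, time stands still between calls to the robot, and variables do not carry over. Pictures are saved under pics/ and viewed, at most 14 in all, crops included, and the job is handed in when it is done.

Besides the shell and the picture viewer there is one more tool, called after "Request:" as name(argument=value, ...), one argument or row to a line, values as JSON. move_arm: Moves the arm, as the interface text tells. Its arguments: {"type":"object","properties":{"series":{"type":"array"},"squeeze":{"type":"number"}},"required":["series"]}

```bash
mkdir -p pics
python3 - <<'E'
from bench import manip, imaging
import cv2
s=manip.state(); print(s['time'],s['eef_pos'],s['eef_rot'],s['grip_width'],manip.pinch_z)
for n in("scene","side","wrist"):
    i=imaging.camera_info(n); print(n,{k:(v.round(4).tolist() if hasattr(v,'round') else v) for k,v in i.items()})
a=imaging.capture("scene");b=imaging.capture("side")
cv2.imwrite("pics/scene.png",a[...,::-1]);cv2.imwrite("pics/side.png",b[...,::-1])
E
```

```text
0.0 [ 0.19525312 -0.54024299  0.18104106] [-1.79900339e+02 -3.19015274e-03  1.98687449e+01] 0.9949026697285263 0.0188
scene {'intrinsics': [[496.384, 0.0, 281.6842], [0.0, 496.384, 210.3869], [0.0, 0.0, 1.0]], 'extrinsics': [[-0.7646, 0.5312, -0.3649, 0.9909], [0.6444, 0.6214, -0.4457, 0.5003], [-0.0101, -0.5759, -0.8174, 0.9441], [0.0, 0.0, 0.0, 1.0]]}
side {'intrinsics': [[481.673, 0.0, 285.1024], [0.0, 481.673, 210.3227], [0.0, 0.0, 1.0]], 'extrinsics': [[-0.7013, -0.5562, 0.4458, 0.1148], [-0.7128, 0.5552, -0.4286, 0.472], [-0.0091, -0.6184, -0.7858, 0.8532], [0.0, 0.0, 0.0, 1.0]]}
wrist {'intrinsics': [[325.1923, 0.0, 282.645], [0.0, 325.1923, 211.1125], [0.0, 0.0, 1.0]], 'mount': [[0.0001, -0.9605, -0.2782, 0.0793], [1.0, 0.0002, -0.0006, -0.001], [0.0007, -0.2782, 0.9605, -0.2026], [0.0, 0.0, 0.0, 1.0]]}
```

View pics/scene.png

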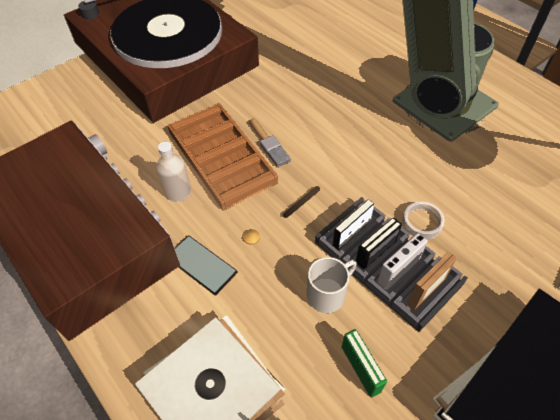

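View pics/side.png

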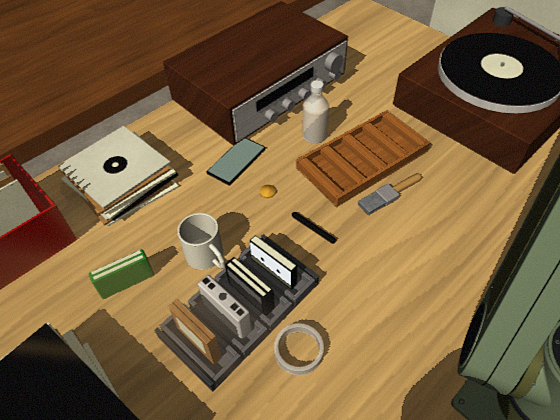

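The scene view shows the full rack at about (390,260), with the single case at (355,222), double at (379,242), player at (405,257) and carton at (433,280). The empty wooden rack is at (222,155). A green look-alike lies outside the rack at (363,362), so I'll leave it alone. I'll enlarge both racks and confirm.

Run:
```python
import cv2
a=cv2.imread("pics/scene.png")
c=cv2.resize(a[185:335,305:480],None,fx=4,fy=4,interpolation=cv2.INTER_CUBIC);cv2.imwrite("pics/q4.png",c)
c=cv2.resize(a[95:215,155:290],None,fx=5,fy=5,interpolation=cv2.INTER_CUBIC);cv2.imwrite("pics/s5.png",c)
```

```text
(no output)
```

View pics/q4.png

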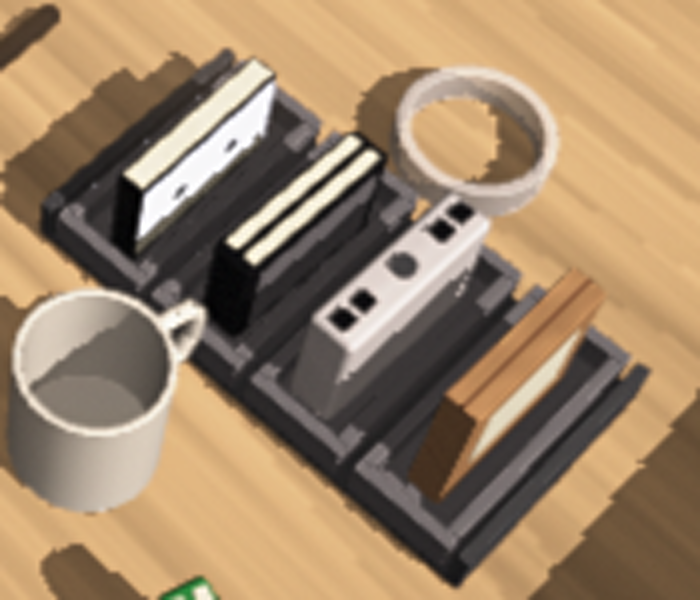

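View pics/s5.png

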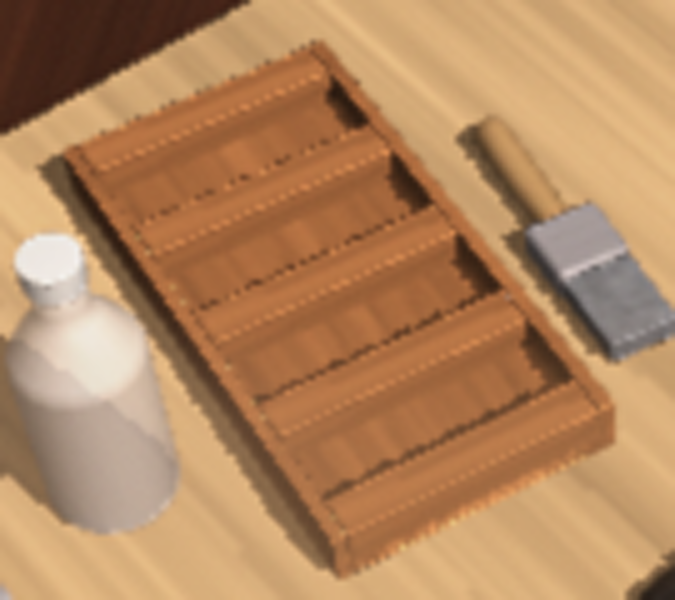

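The crop confirms the order along the steel rack, running image left to right (which is the robot's right to left): single with a white face, double in black with two strips, aluminium player, brown carton. The wooden rack's top corners in the crop are (318,45), (72,152), (343,548) and (612,408).

```bash
cat > h.py <<'E'
import numpy as np
from bench import manip, imaging
from scipy.spatial.transform import Rotation as Ro
def ray(n,uv,z):
    i=imaging.camera_info(n);K=np.array(i['intrinsics']);T=np.array(i['extrinsics'])
    uv=np.atleast_2d(np.array(uv,float));d=np.c_[uv,np.ones(len(uv))]@np.linalg.inv(K).T@T[:3,:3].T
    return (T[:3,3]+d*((z-T[2,3])/d[:,2])[:,None])[:,:2]
def wray(uv,z,s):
    i=imaging.camera_info('wrist');K=np.array(i['intrinsics']);M=np.array(i['mount'])
    uv=np.atleast_2d(np.array(uv,float));p=(uv-K[:2,2])/K[0,0];r=np.hypot(*p.T)+1e-12
    d=np.c_[p*(np.sin(r)/r)[:,None],np.cos(r)]
    R=Ro.from_euler('xyz',s['eef_rot'],degrees=True).as_matrix()
    o=s['eef_pos']+R@M[:3,3];d=d@(R@M[:3,:3]).T
    return (o+d*((z-o[2])/d[:,2])[:,None])[:,:2]
def fit(model,pts):
    m=np.array(model,float);p=np.array(pts);mc,pc=m-m.mean(0),p-p.mean(0)
    th=np.arctan2((mc[:,0]*pc[:,1]-mc[:,1]*pc[:,0]).sum(),(mc*pc).sum())
    R=np.array([[np.cos(th),-np.sin(th)],[np.sin(th),np.cos(th)]]);t=p.mean(0)-R@m.mean(0)
    return t,th,R,(p-(m@R.T+t))
E
python3 - <<'E'
from h import *
np.set_printoptions(precision=4,suppress=True)
s=lambda q:np.array(q)/5+[155,95]; q=lambda p:np.array(p)/4+[305,185]
P=ray('scene',s([(318,45),(72,152),(343,548),(612,408)]),.032)
t,th,R,e=fit([(-.076,-.148),(.076,-.148),(.076,.148),(-.076,.148)],P);print('shelf',t,np.degrees(th),e)
print([ (y,(t+R@[0,y]).round(4)) for y in(.102,.034,-.034,-.102)])
its={'single':([(122,180),(255,60),(276,78),(140,190)],.082),'double':([(222,240),(350,135),(385,155),(255,260)],.082),
'player':([(313,320),(452,195),(490,220),(352,345)],.092),'carton':([(447,395),(572,270),(607,290),(482,410)],.107)}
C=[]
for k,(u,z) in its.items():
    p=ray('scene',q(u),z);C.append(p.mean(0));d=p[0]+p[3]-p[1]-p[2];print(k,p.mean(0),np.degrees(np.arctan2(d[1],d[0])),np.hypot(*d)/2)
t,th,R,e=fit([(0,y) for y in(-.102,-.034,.034,.102)],C);print('queue items',t,np.degrees(th),e)
P=ray('scene',q([(65,212),(450,535),(625,350)]),.032)
t,th,R,e=fit([(.076,-.132),(.076,.132),(-.076,.132)],P);print('queue pk',t,np.degrees(th),e)
print('bottle',ray('scene',s([(110,505)]),0),'mug',ray('scene',q([(85,480)]),0))
E
```

```text
shelf [ 0.5804 -0.2328] -7.8407460104470985 [[ 0.0036 -0.0007]
 [-0.0046  0.0017]
 [-0.0022  0.0015]
 [ 0.0033 -0.0025]]
[(0.102, array([ 0.5943, -0.1317])), (0.034, array([ 0.585 , -0.1991])), (-0.034, array([ 0.5758, -0.2665])), (-0.102, array([ 0.5665, -0.3338]))]
single [0.4991 0.1422] 3.580983710821327 0.1062471046787666
double [0.4897 0.2081] 0.6609909667737471 0.0967660648593893
player [0.4892 0.2723] 1.9591977850455733 0.10570450129248629
carton [0.4825 0.3409] 2.4818283153293628 0.09611630184793882
queue items [0.4901 0.2409] 4.363447422618401 [[ 0.0013  0.003 ]
 [-0.0031  0.0011]
 [ 0.0017 -0.0025]
 [ 0.0001 -0.0017]]
queue pk [0.4836 0.2373] 3.4313989298326115 [[-0.0015  0.0043]
 [-0.0024 -0.0023]
 [ 0.0039 -0.002 ]]
bottle [[ 0.732  -0.2086]] mug [[0.6529 0.2262]]
```

Request:
move_arm(
  series=[
    [0,[45,-18,-7],0],
    [0,[45,-18,-7],0],
    [0,[45,-18,-7],0],
    [0,[45,-18,-7],0],
    [0,[45,-18,-7],0],
    [0,[45,-18,-7],0],
    [0,[45,-18,-7],0],
    [0,[45,-18,-7],0],
  ],
  squeeze=15,
)

```text
time: 0.9
eef_pos: [0.4861, -0.2813, 0.2379]
eef_rot: [-180.0, 0.0, 19.9]
contact_force: [-0.3, -0.9, -0.5]
grip_width: 0.999
finger_force: 0.0
```

Request:
move_arm(
  series=[
    [0,[45,-18,-7],0],
    [0,[45,-18,-7],0],
    [0,[0,0,0],7],
    [0,[0,0,0],7],
    [0,[0,0,0],7],
    [0,[0,0,0],6.7],
    [0,[0,0,0],0],
    [0,[0,0,0],0],
  ],
)

```text
time: 1.7
eef_pos: [0.5573, -0.2185, 0.2515]
eef_rot: [-180.0, 0.0, -7.7]
contact_force: [0.3, 0.0, -0.1]
grip_width: 0.997
finger_force: 0.0
```

Run:
```python
from h import *;import cv2
s=manip.state();a=imaging.capture('wrist');print(s['time'],s['eef_pos'],s['eef_rot'],s['contact_force'])
cv2.imwrite('pics/w1.png',a[...,::-1])
cv2.imwrite('pics/w1b.png',cv2.resize(a[...,::-1],(800,600),interpolation=cv2.INTER_CUBIC))
```

```text
1.7 [ 0.55730128 -0.21848671  0.25149499] [-1.79992952e+02  4.05122514e-02 -7.69113814e+00] [ 0.26706252  0.01030678 -0.09953751]
```

View pics/w1b.png

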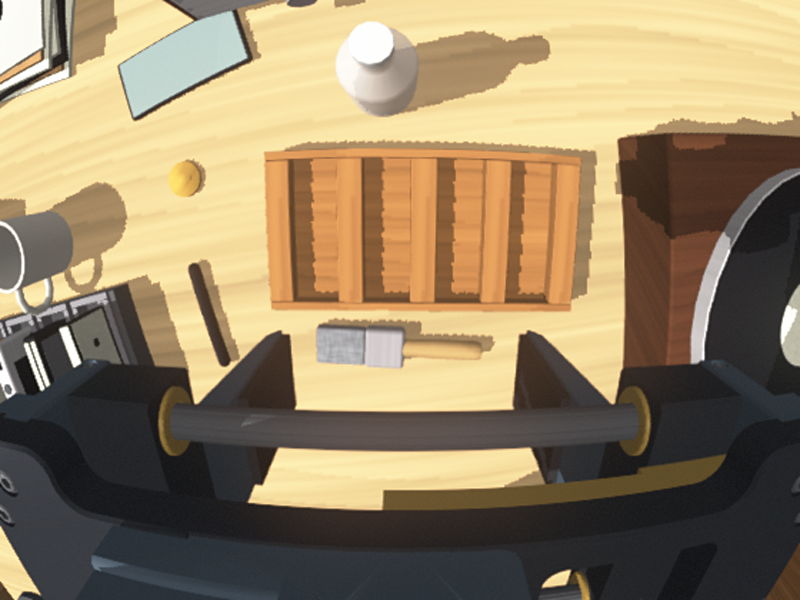

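The wrist view shows the empty rack squarely in front. Its top corners are at (265,153), (581,157), (571,309) and (272,308) in the enlarged picture. The turntable is to its right and the bottle is beyond it.

Run:
```python
from h import *
np.set_printoptions(precision=4,suppress=True)
s=manip.state();f=.7
P=wray(np.array([(265,153),(581,157),(571,309),(272,308)])*f,.032,s)
t,th,R,e=fit([(.076,.148),(.076,-.148),(-.076,-.148),(-.076,.148)],P);print('shelf',t,np.degrees(th),e)
print([ (y,(t+R@[0,y]).round(4)) for y in(.102,.034,-.034,-.102)])
# rib edges along middle row v=230: pocket edges top
for z in(.06,.09):print('tt',wray(np.array([(620,138),(625,330)])*f,z,s))
```

```text
shelf [ 0.5783 -0.2392] -7.921955267512969 [[-0.0016 -0.0008]
 [-0.0014  0.0012]
 [ 0.0016  0.0003]
 [ 0.0014 -0.0008]]
[(0.102, array([ 0.5924, -0.1382])), (0.034, array([ 0.583 , -0.2056])), (-0.034, array([ 0.5737, -0.2729])), (-0.102, array([ 0.5643, -0.3403]))]
tt [[ 0.6474 -0.4248]
 [ 0.4646 -0.4227]]
tt [[ 0.6465 -0.4099]
 [ 0.4776 -0.4079]]
```

Request:
move_arm(
  series=[
    [100,[-15.5,-42.3,0],0],
    [100,[-15.5,-42.3,0],0],
    [100,[-15.5,-42.3,0],0],
    [100,[-15.5,-42.3,0],0],
    [100,[-15.5,-42.3,0],0],
    [100,[-15.5,-42.3,0],0],
    [100,[-15.5,-42.3,0],0],
    [100,[-15.5,-42.3,0],0],
  ],
)

```text
time: 2.55
eef_pos: [0.48, 0.1352, 0.252]
eef_rot: [-180.0, -0.0, -7.8]
contact_force: [-0.4, -0.1, -0.2]
grip_width: 0.606
finger_force: 0.0
```

Request:
move_arm(
  series=[
    [100,[-15.5,-42.3,0],0],
    [100,[-15.5,-42.3,0],0],
    [100,[0,0,0],-5.8],
    [100,[0,0,0],-5.8],
    [100,[0,0,0],0],
    [100,[0,0,0],0],
  ],
)

```text
time: 3.15
eef_pos: [0.4615, 0.2215, 0.2518]
eef_rot: [180.0, 0.0, 3.7]
contact_force: [0.2, -0.0, -0.1]
grip_width: 0.609
finger_force: 0.0
```

Run:
```python
from h import *;import cv2
s=manip.state();a=imaging.capture('wrist');print(s['time'],s['eef_pos'],s['eef_rot'],s['grip_width'])
cv2.imwrite('pics/w2b.png',cv2.resize(a[...,::-1][40:310,80:440],(800,600),interpolation=cv2.INTER_CUBIC))
b=ray('scene',[(152,113)],0);print(b,[(h,ray('scene',[(148,92)],h)) for h in(.06,.08,.1)])
```

```text
3.15 [0.4615358  0.22149214 0.25179722] [1.79991318e+02 9.04518939e-04 3.68312041e+00] 0.6087366817288955
[[ 0.62860289 -0.48976849]] [(0.06, array([[ 0.61809291, -0.50139479]])), (0.08, array([[ 0.62652591, -0.4787353 ]])), (0.1, array([[ 0.63495891, -0.45607581]]))]
```

View pics/w2b.png

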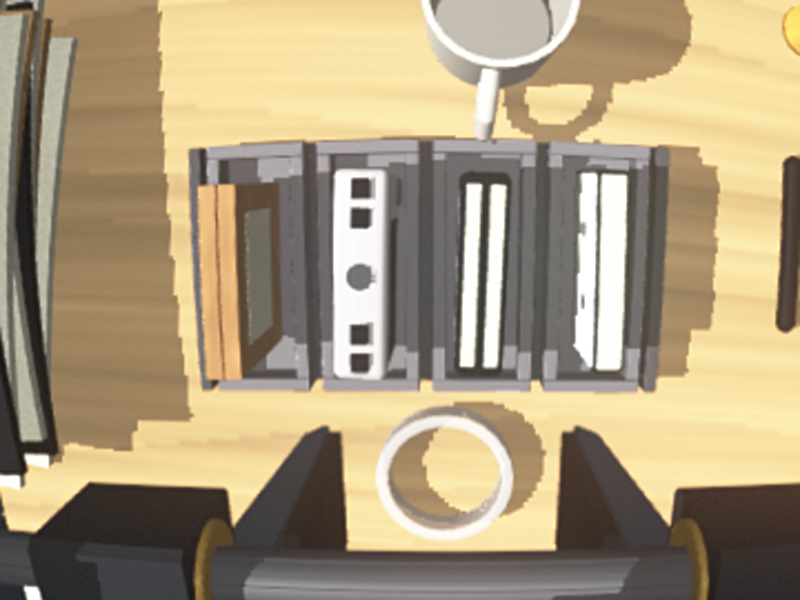

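The wrist view shows, left to right (as the robot sees it): carton at (220,282), player at (362,273), double at (483,273), single at (611,271). They stand upright, and a stack lies further left.

Run:
```python
from h import *
np.set_printoptions(precision=4,suppress=True)
s=manip.state();q=lambda u:np.array(u)*.45+[80,40]
its={'carton':([(199,186),(237,184),(243,378),(206,381)],.107),'player':([(336,170),(387,170),(388,376),(335,376)],.092),
'double':([(461,175),(510,175),(502,371),(458,371)],.082),'single':([(598,172),(629,172),(622,370),(594,370)],.082)}
C=[]
for k,(u,z) in its.items():
    p=wray(q(u),z,s);C.append(p.mean(0));d=p[0]+p[1]-p[2]-p[3];print(k,C[-1],np.degrees(np.arctan2(d[1],d[0])),np.hypot(*d)/2)
t,th,R,e=fit([(0,y) for y in(.102,.034,-.034,-.102)],C);print(t,np.degrees(th),e)
P=wray(q([(190,150),(668,148),(655,391),(203,391)]),.032,s)
t,th,R,e=fit([(.076,.144),(.076,-.144),(-.076,-.144),(-.076,.144)],P);print('rack',t,np.degrees(th),e,[(t+R@[0,y]).round(4) for y in(.102,.034,-.034,-.102)])
for h in(0,.03,.06,.09,.12):print(h,'stack',wray(q([(50,455),(0,484),(75,40)]),h,s).round(3).tolist(),ray('scene',[(543,292),(438,415)],h).round(3).tolist())
```

```text
carton [0.4824 0.3398] 2.1256711261318517 0.09955241753552153
player [0.488  0.2698] 2.380407321732134 0.10653110715429373
double [0.4905 0.2075] 2.5549282227568777 0.1036441539714648
single [0.4968 0.1397] 4.3790964474863445 0.10625269006202064
[0.4895 0.2392] 3.9467409770560167 [[ 0.     -0.0012]
 [ 0.0009 -0.0033]
 [-0.0013  0.0023]
 [ 0.0004  0.0023]]
rack [0.4853 0.2383] 3.5724365825488302 [[-0.0005 -0.0017]
 [-0.0008  0.0011]
 [ 0.0009  0.0013]
 [ 0.0004 -0.0007]] [array([0.479 , 0.3401]), array([0.4832, 0.2722]), array([0.4874, 0.2043]), array([0.4917, 0.1364])]
0 stack [[0.33, 0.519], [0.299, 0.573], [0.632, 0.488]] [[0.291, 0.496], [0.646, 0.512]]
0.03 stack [[0.344, 0.5], [0.315, 0.551], [0.626, 0.471]] [[0.313, 0.496], [0.657, 0.512]]
0.06 stack [[0.358, 0.481], [0.331, 0.528], [0.62, 0.454]] [[0.336, 0.496], [0.668, 0.511]]
0.09 stack [[0.372, 0.461], [0.347, 0.505], [0.614, 0.437]] [[0.358, 0.496], [0.679, 0.511]]
0.12 stack [[0.386, 0.442], [0.363, 0.482], [0.608, 0.419]] [[0.38, 0.496], [0.69, 0.511]]
```

Request:
move_arm(
  series=[
    [100,[15,42.3,0],0],
    [100,[15,42.3,0],0],
    [100,[0,0,45],0],
    [100,[0,0,45],0],
    [100,[0,0,45],0],
    [100,[0,0,40],0],
    [100,[0,0,25],0],
    [100,[0,0,11],0],
  ],
)

```text
time: 4.0
eef_pos: [0.4954, 0.1382, 0.0384]
eef_rot: [179.9, 0.3, 3.7]
contact_force: [0.6, -0.0, -0.1]
grip_width: 0.606
finger_force: 0.0
```

Request:
move_arm(
  series=[
    [100,[0,0,0],0],
    [170,[0,0,0],0],
    [220,[0,0,0],0],
    [255,[0,0,0],0],
    [255,[0,0,0],0],
    [255,[0,0,0],0],
    [255,[0,0,0],0],
  ],
)

```text
time: 4.7
eef_pos: [0.4973, 0.1393, 0.0413]
eef_rot: [-180.0, -0.0, 3.8]
contact_force: [-0.5, -0.1, 3.2]
grip_width: 0.184
finger_force: 15.0
```

Request:
move_arm(
  series=[
    [255,[0,0,-10],0],
    [255,[0,0,-30],0],
    [255,[0,0,-40],0],
    [255,[0,0,-30],0],
    [255,[10,36,0],0],
    [255,[12.8,47.2,0],0],
    [255,[12.8,47.2,0],0],
    [255,[12.8,47.2,0],0],
  ],
)

```text
time: 5.5
eef_pos: [0.5573, -0.0364, 0.1516]
eef_rot: [180.0, -0.0, 3.8]
contact_force: [1.4, 0.5, -0.2]
grip_width: 0.186
finger_force: 15.0
```

Request:
move_arm(
  series=[
    [255,[12.8,47.2,0],0],
    [255,[10.5,40,0],0],
    [255,[5,18,0],0],
    [255,[0,0,0],5.8],
    [255,[0,0,0],5.8],
    [255,[0,0,0],0],
    [255,[0,0,0],0],
  ],
)

```text
time: 6.2
eef_pos: [0.592, -0.1373, 0.151]
eef_rot: [-180.0, 0.0, -7.7]
contact_force: [-0.0, 0.0, -0.4]
grip_width: 0.184
finger_force: 15.0
```

Run:
```python
from h import *;import cv2
s=manip.state();a=imaging.capture('wrist');print(s['time'],s['eef_pos'],s['eef_rot'],s['grip_width'])
cv2.imwrite('pics/w3b.png',cv2.resize(a[...,::-1],(800,600),interpolation=cv2.INTER_CUBIC))
```

```text
6.2 [ 0.59198935 -0.13728932  0.15103055] [-1.79988121e+02  1.35158027e-02 -7.67183223e+00] 0.18352649944082328
```

View pics/w3b.png

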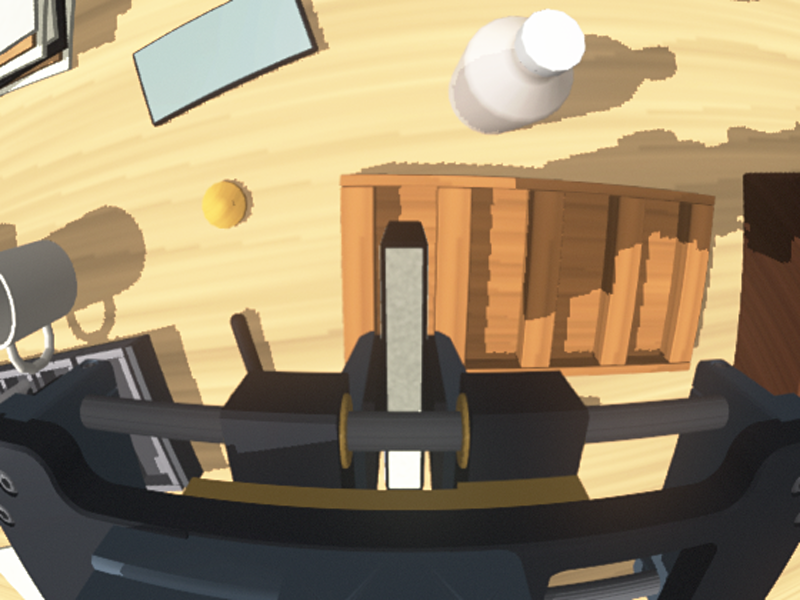

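The single case hangs upright in the grip at (405,300), over the leftmost pocket. That pocket's side edges are near u=374 and u=437, and its far wall is at v=187.

Run:
```python
from h import *
s=manip.state();f=.7
P=wray(np.array([(374,187),(437,189),(375,300),(436,300),(342,177),(714,200),(690,369)])*f,.032,s)
c=np.array([.5783,-.2392]);th=np.radians(-7.92);R=np.array([[np.cos(th),-np.sin(th)],[np.sin(th),np.cos(th)]])
print(((P-c)@R).round(4), (s['eef_pos'][:2]-c)@R)
```

```text
[[ 0.0669  0.1248]
 [ 0.0657  0.0815]
 [-0.0138  0.1248]
 [-0.0137  0.0808]
 [ 0.0741  0.1469]
 [ 0.0715 -0.1459]
 [-0.0755 -0.1476]] [-0.00042422  0.10280922]
```

Request:
move_arm(
  series=[
    [255,[0,0.5,30],0],
    [255,[0,0,40],0],
    [255,[0,0,20],0],
    [255,[0,0,10],0],
    [255,[0,0,5],0],
    [255,[0,0,2],0],
    [255,[0,0,1.5],0],
    [255,[0,0,0],0],
  ],
)

```text
time: 7.05
eef_pos: [0.5928, -0.1387, 0.0433]
eef_rot: [180.0, -0.1, -7.8]
contact_force: [-0.5, 0.1, -1.6]
grip_width: 0.182
finger_force: 15.0
```

Request:
move_arm(
  series=[
    [255,[0,0,1],0],
    [255,[0,0,0],0],
    [255,[0,0,0],0],
  ],
)

```text
time: 7.35
eef_pos: [0.5922, -0.1385, 0.0416]
eef_rot: [180.0, -0.0, -7.8]
contact_force: [-0.3, -0.5, -0.8]
grip_width: 0.182
finger_force: 15.0
```

Request:
move_arm(
  series=[
    [255,[0,0,0.7],0],
    [255,[0,0,0],0],
    [255,[0,0,0],0],
  ],
)

```text
time: 7.65
eef_pos: [0.5923, -0.1386, 0.0413]
eef_rot: [180.0, -0.0, -7.8]
contact_force: [-1.1, 0.9, 5.3]
grip_width: 0.184
finger_force: 15.0
```

Request:
move_arm(
  series=[
    [200,[0,0,0],0],
    [185,[0,0,0],0],
    [140,[0,0,0],0],
    [100,[0,0,0],0],
    [100,[0,0,0],0],
    [100,[0,0,-20],0],
    [100,[0,0,-40],0],
    [100,[0,0,-45],0],
  ],
)

```text
time: 8.45
eef_pos: [0.591, -0.1382, 0.1454]
eef_rot: [-180.0, 0.2, -7.8]
contact_force: [1.2, -0.6, -1.2]
grip_width: 0.607
finger_force: 0.0
```

Run:
```python
from h import *;import cv2
s=manip.state();a=imaging.capture('wrist');print(s['time'],s['eef_pos'],s['eef_rot'],s['grip_width'])
cv2.imwrite('pics/w4.png',a[100:400,130:430,::-1])
```

```text
8.45 [ 0.59099021 -0.13819918  0.14537067] [-179.98053921    0.21299551   -7.8316969 ] 0.6066943143203957
```

View pics/w4.png

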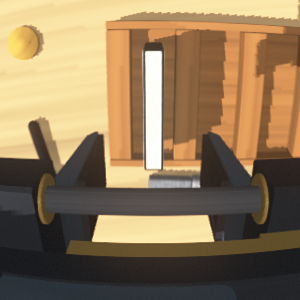

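Request:
move_arm(
  series=[
    [100,[-18.5,-41.1,0],0],
    [100,[-18.5,-41.1,0],0],
    [100,[-18.5,-41.1,0],0],
    [100,[-18.5,-41.1,0],0],
    [100,[-18.5,-41.1,0],0],
    [100,[-18.5,-41.1,0],0],
    [100,[-18.5,-41.1,0],0],
    [100,[-18.5,-41.1,0],0],
  ],
)

```text
time: 9.3
eef_pos: [0.4896, 0.2091, 0.1457]
eef_rot: [-180.0, -0.0, -7.8]
contact_force: [0.4, 0.5, 0.1]
grip_width: 0.609
finger_force: 0.0
```

Request:
move_arm(
  series=[
    [100,[0,0,0],-5.8],
    [100,[0,0,0],-5.8],
    [100,[0,0,0],0],
    [100,[0,0,0],0],
  ],
)

```text
time: 9.7
eef_pos: [0.4903, 0.2074, 0.1456]
eef_rot: [180.0, -0.0, 3.6]
contact_force: [-0.9, -0.7, 0.1]
grip_width: 0.608
finger_force: 0.0
```

The single case stands upright in the leftmost wooden pocket at (153,105). The tool is now over the double case.

Request:
move_arm(
  series=[
    [115,[0,0,0],0],
    [115,[0,0,35],0],
    [115,[0,0,35],0],
    [115,[0,0,24],0],
    [115,[0,0,10.5],0],
    [115,[0,0,0],0],
    [160,[0,0,0],0],
    [190,[0,0,0],0],
  ],
)

```text
time: 10.5
eef_pos: [0.4915, 0.2078, 0.0426]
eef_rot: [-179.9, -0.2, 3.7]
contact_force: [1.5, 0.2, 0.4]
grip_width: 0.41
finger_force: 0.0
```

Request:
move_arm(
  series=[
    [255,[0,0,0],0],
    [255,[0,0,0],0],
    [255,[0,0,0],0],
    [255,[0,0,0],0],
  ],
  squeeze=18,
)

```text
time: 10.9
eef_pos: [0.4911, 0.2077, 0.0422]
eef_rot: [-180.0, -0.1, 3.8]
contact_force: [0.3, 0.1, 5.5]
grip_width: 0.286
finger_force: 18.0
```

Request:
move_arm(
  series=[
    [255,[0,0,-10],0],
    [255,[0,0,-30],0],
    [255,[0,0,-40],0],
    [255,[0,0,-30],0],
    [255,[5,33,0],0],
    [255,[7.5,48,0],0],
    [255,[7.5,48,0],0],
    [255,[7.5,48,0],0],
  ],
)

```text
time: 11.7
eef_pos: [0.5292, 0.0311, 0.1515]
eef_rot: [180.0, -0.0, 3.8]
contact_force: [0.5, 0.6, -0.6]
grip_width: 0.288
finger_force: 18.0
```

Request:
move_arm(
  series=[
    [255,[7.5,48,0],0],
    [255,[7.5,48,0],0],
    [255,[7.5,48,0],0],
    [255,[7.5,48,0],0],
    [255,[5,32,0],0],
    [255,[2.5,17.5,0],5.8],
    [255,[0,0,0],5.8],
    [255,[0,0,0],0],
  ],
)

```text
time: 12.5
eef_pos: [0.5822, -0.2065, 0.1509]
eef_rot: [-180.0, 0.1, -7.9]
contact_force: [0.3, 0.1, -1.1]
grip_width: 0.285
finger_force: 18.0
```

Request:
move_arm(
  series=[
    [255,[0,0,0],0],
    [255,[0,0,0],0],
  ],
)

```text
time: 12.7
eef_pos: [0.5825, -0.2053, 0.1513]
eef_rot: [-180.0, 0.0, -7.7]
contact_force: [-0.0, -0.5, -0.8]
grip_width: 0.284
finger_force: 18.0
```

Request:
move_arm(
  series=[
    [255,[0,0,30],0],
    [255,[0,0,40],0],
    [255,[0,0,20],0],
    [255,[0,0,10],0],
    [255,[0,0,5],0],
    [255,[0,0,3],0],
    [255,[0,0,1],0],
    [255,[0,0,0],0],
  ],
)

```text
time: 13.5
eef_pos: [0.5833, -0.2061, 0.0431]
eef_rot: [180.0, -0.1, -7.8]
contact_force: [-0.8, -0.4, -1.2]
grip_width: 0.284
finger_force: 18.0
```

Request:
move_arm(
  series=[
    [255,[0,0,0.7],0],
    [255,[0,0,0],0],
    [255,[0,0,0],0],
  ],
)

```text
time: 13.8
eef_pos: [0.5832, -0.2062, 0.0422]
eef_rot: [180.0, -0.1, -7.8]
contact_force: [-0.2, -0.3, 2.3]
grip_width: 0.284
finger_force: 18.0
```

Request:
move_arm(
  series=[
    [190,[0,0,0],0],
    [170,[0,0,0],0],
    [140,[0,0,0],0],
    [115,[0,0,0],0],
    [115,[0,0,0],0],
    [115,[0,0,-20],0],
    [115,[0,0,-40],0],
    [115,[0,0,-50],0],
  ],
)

```text
time: 14.6
eef_pos: [0.5811, -0.2053, 0.1504]
eef_rot: [-179.9, 0.3, -7.8]
contact_force: [0.9, -1.0, -0.0]
grip_width: 0.548
finger_force: 0.0
```

Request:
move_arm(
  series=[
    [115,[-15.9,-46,0],0],
    [115,[-15.9,-46,0],0],
    [115,[-15.9,-46,0],0],
    [115,[-15.9,-46,0],0],
    [115,[-15.9,-46,0],0],
    [115,[-15.9,-46,0],0],
    [115,[-15.9,-46,0],0],
    [115,[-15.9,-46,0],0],
  ],
)

```text
time: 15.4
eef_pos: [0.506, 0.1778, 0.1515]
eef_rot: [-180.0, -0.0, -7.8]
contact_force: [0.9, 0.2, -0.1]
grip_width: 0.546
finger_force: 0.0
```

Request:
move_arm(
  series=[
    [115,[-15.9,-46,0],0],
    [115,[-15.9,-46,0],0],
    [115,[0,0,0],-5.8],
    [115,[0,0,0],-5.8],
    [115,[0,0,0],0],
    [115,[0,0,0],0],
  ],
)

```text
time: 16.0
eef_pos: [0.4877, 0.2714, 0.1513]
eef_rot: [180.0, 0.0, 3.6]
contact_force: [-0.0, -0.0, 0.0]
grip_width: 0.552
finger_force: 0.0
```

Run:
```python
from h import *;import cv2
s=manip.state();a=imaging.capture('wrist');print(s['time'],s['eef_pos'],s['eef_rot'],s['grip_width'])
cv2.imwrite('pics/w5.png',cv2.resize(a[60:360,80:480,::-1],(800,600),interpolation=cv2.INTER_CUBIC))
```

```text
16.0 [0.48772855 0.27135499 0.15132119] [1.79989283e+02 1.17810535e-02 3.64152293e+00] 0.5515846427386998
```

View pics/w5.png

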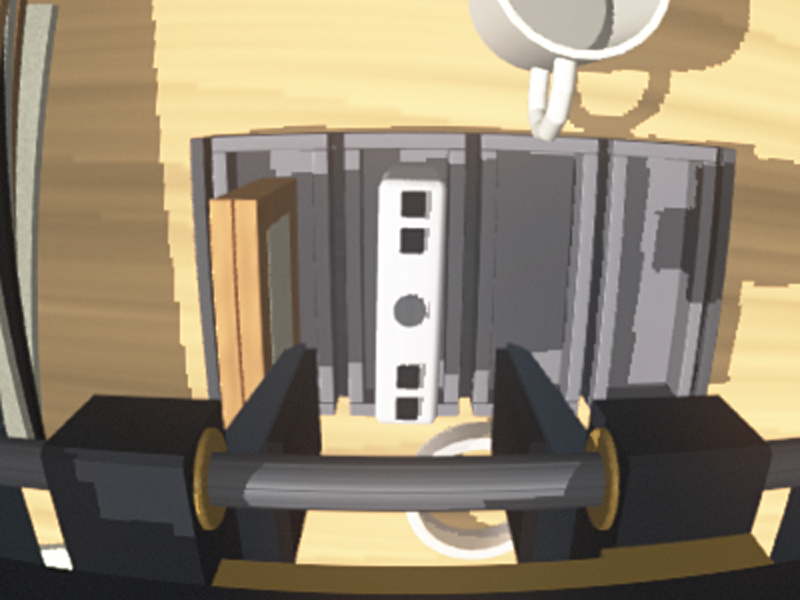

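The player is centred between the fingers at (410,300), and the carton is on its left. I'll go down and grip it.

Request:
move_arm(
  series=[
    [115,[0,0.5,35],0],
    [115,[0,0,35],0],
    [115,[0,0,24],0],
    [115,[0,0,10.5],0],
    [115,[0,0,0],0],
    [160,[0,0,0],0],
    [185,[0,0,0],0],
    [255,[0,0,0],0],
  ],
)

```text
time: 16.85
eef_pos: [0.4887, 0.2713, 0.0482]
eef_rot: [-180.0, -0.1, 3.8]
contact_force: [-0.1, -0.9, 0.8]
grip_width: 0.323
finger_force: 0.5
```

Request:
move_arm(
  series=[
    [255,[0,0,0],0],
    [255,[0,0,0],0],
    [255,[0,0,0],0],
    [255,[0,0,0],0],
  ],
  squeeze=28,
)

```text
time: 17.25
eef_pos: [0.4887, 0.2714, 0.0482]
eef_rot: [-180.0, -0.1, 3.8]
contact_force: [-0.2, -0.0, 6.5]
grip_width: 0.302
finger_force: 27.8
```

Request:
move_arm(
  series=[
    [255,[0,0,-10],0],
    [255,[0,0,-30],0],
    [255,[0,0,-40],0],
    [255,[0,0,-30],0],
    [255,[3,33,0],0],
    [255,[4.3,48,0],0],
    [255,[4.3,48,0],0],
    [255,[4.3,48,0],0],
  ],
)

```text
time: 18.05
eef_pos: [0.5147, 0.0938, 0.1569]
eef_rot: [180.0, 0.0, 3.8]
contact_force: [1.5, -0.5, -2.8]
grip_width: 0.303
finger_force: 27.9
```

Request:
move_arm(
  series=[
    [255,[4.3,48,0],0],
    [255,[4.3,48,0],0],
    [255,[4.3,48,0],0],
    [255,[4.3,48,0],0],
    [255,[4.3,48,0],0],
    [255,[4.3,48,0],0],
    [255,[4.3,48,0],0],
    [255,[3,35.7,0],0],
  ],
)

```text
time: 18.85
eef_pos: [0.5723, -0.2761, 0.1566]
eef_rot: [180.0, 0.1, 3.7]
contact_force: [-0.1, 1.7, -2.7]
grip_width: 0.305
finger_force: 27.9
```

Request:
move_arm(
  series=[
    [255,[0,0,0],5.8],
    [255,[0,0,0],5.8],
    [255,[0,0,0],0],
    [255,[0,0,0],0],
  ],
)

```text
time: 19.25
eef_pos: [0.5724, -0.273, 0.1567]
eef_rot: [-180.0, 0.1, -7.7]
contact_force: [-0.8, -0.6, -3.6]
grip_width: 0.302
finger_force: 27.9
```

Request:
move_arm(
  series=[
    [255,[1,0,30],0],
    [255,[0,0,40],0],
    [255,[0,0,20],0],
    [255,[0,0,10],0],
    [255,[0,0,5],0],
    [255,[0,0,2],0],
    [255,[0,0,1],0],
    [255,[0,0,0],0],
  ],
)

```text
time: 20.05
eef_pos: [0.5745, -0.2738, 0.0501]
eef_rot: [180.0, -0.1, -7.8]
contact_force: [0.1, 0.6, -2.1]
grip_width: 0.306
finger_force: 27.9
```

Request:
move_arm(
  series=[
    [255,[0,0,0.7],0],
    [255,[0,0,0],0],
    [255,[0,0,0],0],
  ],
)

```text
time: 20.35
eef_pos: [0.5739, -0.2735, 0.0485]
eef_rot: [180.0, -0.0, -7.8]
contact_force: [-0.1, 0.1, -2.4]
grip_width: 0.301
finger_force: 27.9
```

Request:
move_arm(
  series=[
    [255,[0,0,0.6],0],
    [255,[0,0,0],0],
    [255,[0,0,0],0],
  ],
)

```text
time: 20.65
eef_pos: [0.5738, -0.2736, 0.0483]
eef_rot: [180.0, -0.0, -7.8]
contact_force: [-2.1, 0.7, 3.5]
grip_width: 0.305
finger_force: 27.9
```

Request:
move_arm(
  series=[
    [190,[0,0,0],0],
    [170,[0,0,0],0],
    [140,[0,0,0],0],
    [115,[0,0,0],0],
    [115,[0,0,0],0],
    [115,[0,0,-20],0],
    [115,[0,0,-40],0],
    [115,[0,0,-50],0],
  ],
)

```text
time: 21.45
eef_pos: [0.5725, -0.2727, 0.1566]
eef_rot: [-179.9, 0.3, -7.8]
contact_force: [1.9, -0.4, -0.2]
grip_width: 0.551
finger_force: 0.0
```

Request:
move_arm(
  series=[
    [115,[-13.4,-45.8,0],0],
    [115,[-13.4,-45.8,0],0],
    [115,[-13.4,-45.8,0],0],
    [115,[-13.4,-45.8,0],0],
    [115,[-13.4,-45.8,0],0],
    [115,[-13.4,-45.8,0],0],
    [115,[-13.4,-45.8,0],0],
    [115,[-13.4,-45.8,0],0],
  ],
)

```text
time: 22.25
eef_pos: [0.5171, 0.106, 0.1578]
eef_rot: [-180.0, -0.0, -7.8]
contact_force: [1.2, -0.6, -0.1]
grip_width: 0.55
finger_force: 0.0
```

Request:
move_arm(
  series=[
    [115,[-13.4,-45.8,0],0],
    [115,[-13.4,-45.8,0],0],
    [115,[-13.4,-45.8,0],0],
    [115,[-13.4,-45.8,0],0],
    [115,[-13.4,-45.8,0],0],
    [115,[0,0,0],-5.8],
    [115,[0,0,0],-5.8],
    [115,[0,0,0],0],
  ],
)

```text
time: 23.05
eef_pos: [0.4821, 0.3407, 0.1573]
eef_rot: [180.0, 0.0, 3.8]
contact_force: [0.3, -0.5, 0.3]
grip_width: 0.549
finger_force: 0.0
```

Run:
```python
from h import *;import cv2
s=manip.state();a=imaging.capture('wrist');print(s['time'],s['eef_pos'],s['eef_rot'],s['grip_width'])
cv2.imwrite('pics/w6.png',cv2.resize(a[60:360,80:480,::-1],(800,600),interpolation=cv2.INTER_CUBIC))
```

```text
23.05 [0.48206168 0.34072036 0.1573119 ] [1.79987843e+02 1.37329091e-02 3.81971660e+00] 0.5489813204897056
```

View pics/w6.png

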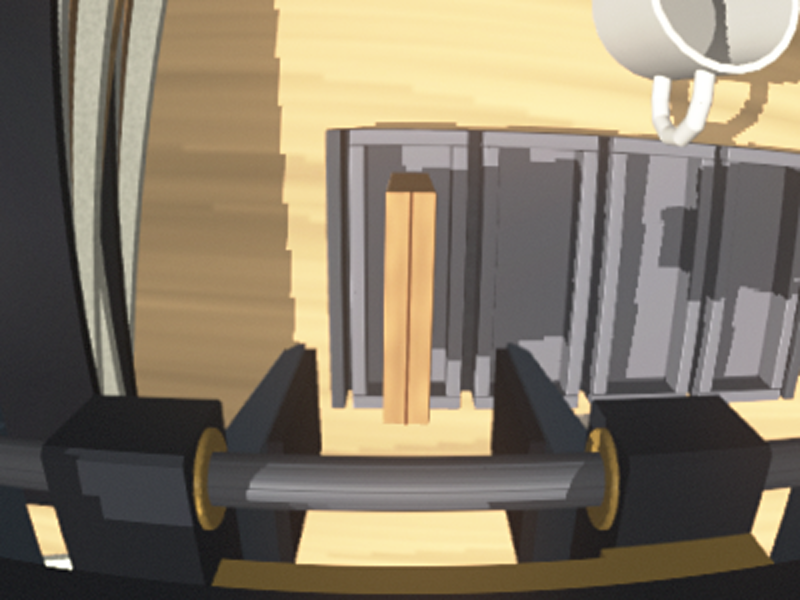

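The carton is centred between the fingers at (410,305). Before I lower the gripper body, I'll use parallax to check the height of the stack on the left, edge at (165,5)-(130,340).

Run:
```python
from h import *
s=manip.state();s2={'eef_pos':np.array([.46154,.22149,.2518]),'eef_rot':np.array([180,0,3.683])}
for h in(0,.03,.06,.09,.12,.15,.18):
    a=wray(np.array([(165,5),(130,340)])*.5+[80,60],h,s);b=wray(np.array([(75,40),(52,440)])*.45+[80,40],h,s2)
    print(h,[np.interp(.5,p[p[:,0].argsort(),0],p[p[:,0].argsort(),1]).round(4) for p in(a,b)])
```

```text
0 [np.float64(0.5013), np.float64(0.5008)]
0.03 [np.float64(0.489), np.float64(0.483)]
0.06 [np.float64(0.4767), np.float64(0.4653)]
0.09 [np.float64(0.4644), np.float64(0.4475)]
0.12 [np.float64(0.452), np.float64(0.4297)]
0.15 [np.float64(0.4397), np.float64(0.4119)]
0.18 [np.float64(0.4274), np.float64(0.3941)]
```

Request:
move_arm(
  series=[
    [115,[0,0,35],0],
    [115,[0,0,35],0],
    [115,[0,0,18],0],
    [115,[0,0,8],0],
    [115,[0,0,0],0],
    [160,[0,0,0],0],
    [190,[0,0,0],0],
    [255,[0,0,0],0],
  ],
)

```text
time: 23.9
eef_pos: [0.483, 0.3406, 0.0628]
eef_rot: [-179.9, -0.1, 3.8]
contact_force: [0.8, 0.7, 0.6]
grip_width: 0.314
finger_force: 0.0
```

Request:
move_arm(
  series=[
    [255,[0,0,0],0],
    [255,[0,0,0],0],
    [255,[0,0,0],0],
    [255,[0,0,0],0],
  ],
  squeeze=18,
)

```text
time: 24.3
eef_pos: [0.4827, 0.3404, 0.0623]
eef_rot: [-180.0, -0.1, 3.8]
contact_force: [-0.7, 0.0, 4.8]
grip_width: 0.211
finger_force: 18.0
```

Request:
move_arm(
  series=[
    [255,[0,0,-10],0],
    [255,[0,0,-30],0],
    [255,[0,0,-45],0],
    [255,[0,0,-30],0],
    [255,[2,36,0],0],
    [255,[2.5,48,0],0],
    [255,[2.5,48,0],0],
    [255,[2.5,48,0],0],
  ],
)

```text
time: 25.1
eef_pos: [0.5033, 0.1595, 0.1767]
eef_rot: [180.0, 0.0, 3.8]
contact_force: [0.8, -0.3, -1.3]
grip_width: 0.217
finger_force: 18.0
```

Request:
move_arm(
  series=[
    [255,[2.5,48,0],0],
    [255,[2.5,48,0],0],
    [255,[2.5,48,0],0],
    [255,[2.5,48,0],0],
    [255,[2.5,48,0],0],
    [255,[2.5,48,0],0],
    [255,[2.5,48,0],0],
    [255,[2.5,48,0],0],
  ],
)

```text
time: 25.9
eef_pos: [0.5485, -0.2226, 0.1767]
eef_rot: [-180.0, 0.0, 3.8]
contact_force: [0.4, 0.4, -1.7]
grip_width: 0.22
finger_force: 18.0
```

Request:
move_arm(
  series=[
    [255,[2.5,48,0],0],
    [255,[2.5,48,0],0],
    [255,[2,24.6,0],0],
    [255,[0,0,0],5.8],
    [255,[0,0,0],5.8],
    [255,[0,0,0],0],
    [255,[0,0,0],0],
  ],
)

```text
time: 26.6
eef_pos: [0.5636, -0.3404, 0.1765]
eef_rot: [-180.0, 0.0, -7.7]
contact_force: [1.3, 0.8, -1.6]
grip_width: 0.216
finger_force: 18.0
```

Run:
```python
from h import *;import cv2
s=manip.state();a=imaging.capture('wrist');print(s['time'],s['eef_pos'],s['eef_rot'],s['grip_width'],s['contact_force'])
cv2.imwrite('pics/w7.png',cv2.resize(a[60:360,80:480,::-1],(800,600),interpolation=cv2.INTER_CUBIC))
```

```text
26.6 [ 0.56356439 -0.34039421  0.17649335] [-1.79987358e+02  3.63825904e-02 -7.70642120e+00] 0.21571943707175945 [ 1.26558928  0.78393802 -1.62661544]
```

View pics/w7.png

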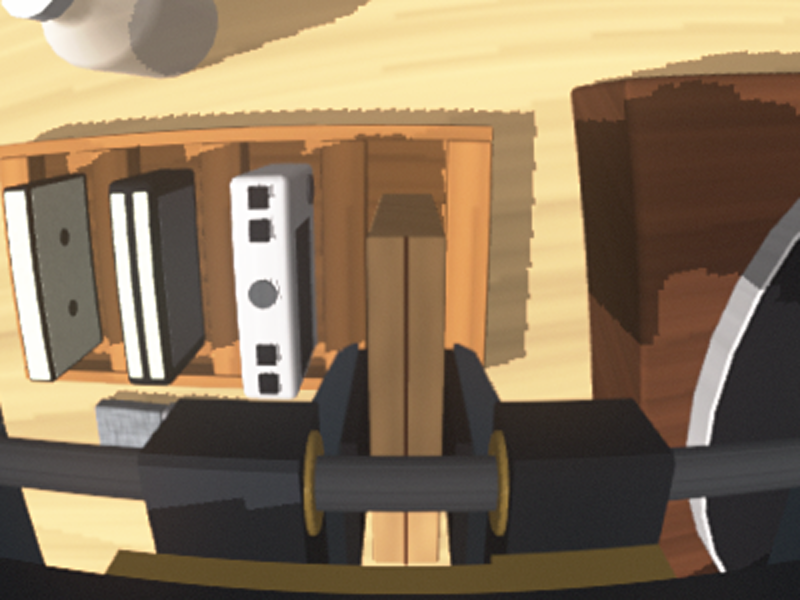

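The single, double and player stand upright in their pockets. The carton at (406,340) is centred over the last pocket, whose edges are at u=367 and u=445. I'll lower it.

Request:
move_arm(
  series=[
    [255,[0,0,35],0],
    [255,[0,0,40],0],
    [255,[0,0,20],0],
    [255,[0,0,10],0],
    [255,[0,0,5],0],
    [255,[0,0,2],0],
    [255,[0,0,1],0],
    [255,[0,0,0],0],
  ],
)

```text
time: 27.45
eef_pos: [0.5644, -0.341, 0.0648]
eef_rot: [179.9, -0.1, -7.8]
contact_force: [0.5, -0.0, -1.2]
grip_width: 0.218
finger_force: 18.0
```

Request:
move_arm(
  series=[
    [255,[0,0,0.7],0],
    [255,[0,0,0],0],
    [255,[0,0,0],0],
  ],
)

```text
time: 27.75
eef_pos: [0.5639, -0.3407, 0.0633]
eef_rot: [180.0, -0.0, -7.8]
contact_force: [0.1, -0.2, -0.9]
grip_width: 0.218
finger_force: 18.0
```

Request:
move_arm(
  series=[
    [255,[0,0,0.8],0],
    [255,[0,0,0],0],
    [255,[0,0,0],0],
  ],
)

```text
time: 28.05
eef_pos: [0.5639, -0.3407, 0.0624]
eef_rot: [180.0, -0.0, -7.8]
contact_force: [0.3, -0.1, 0.7]
grip_width: 0.221
finger_force: 18.0
```

Request:
move_arm(
  series=[
    [255,[0,0,0.4],0],
    [255,[0,0,0],0],
    [200,[0,0,0],0],
    [180,[0,0,0],0],
    [140,[0,0,0],0],
    [115,[0,0,0],0],
    [115,[0,0,0],0],
    [115,[0,0,-20],0],
  ],
)

```text
time: 28.85
eef_pos: [0.5618, -0.3393, 0.0789]
eef_rot: [-179.8, 0.4, -7.8]
contact_force: [-0.4, -0.7, 0.6]
grip_width: 0.546
finger_force: 0.0
```

Request:
move_arm(
  series=[
    [115,[0,0,-40],0],
    [115,[0,0,-50],0],
    [115,[0,0,-40],0],
    [115,[-40,0,0],0],
    [115,[-40,0,0],0],
    [115,[-20,0,0],0],
    [115,[0,0,0],0],
    [115,[0,0,0],0],
  ],
)

```text
time: 29.65
eef_pos: [0.4652, -0.3272, 0.2121]
eef_rot: [180.0, -0.1, -7.9]
contact_force: [0.5, -1.1, 0.4]
grip_width: 0.548
finger_force: 0.0
```

Run:
```python
from h import *;import cv2
a=imaging.capture('side')
cv2.imwrite('pics/end.png',cv2.resize(a[70:270,200:470,::-1],(800,592),interpolation=cv2.INTER_CUBIC))
print(manip.state()['time'])
```

```text
29.7
```

View pics/end.png

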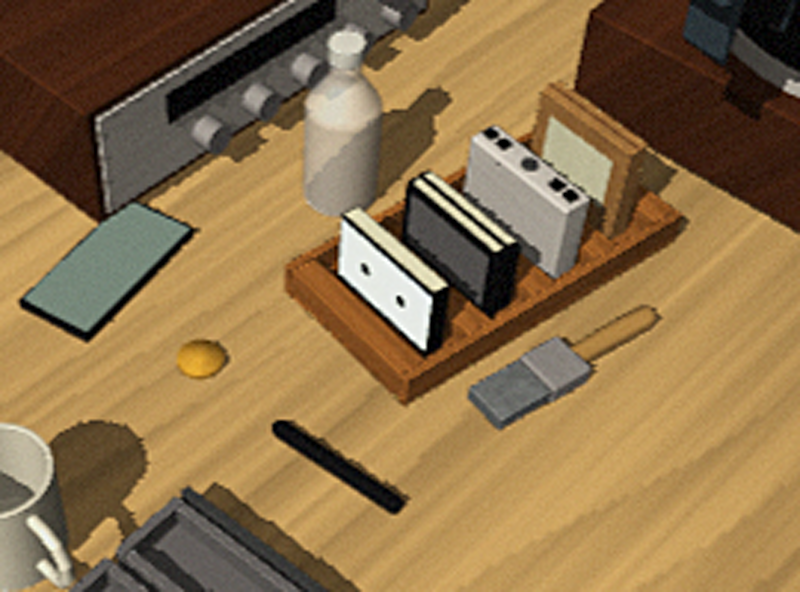

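All four stand upright, one to a pocket: single (390,280), double (460,240), player (525,200) and carton (590,150). The robot is clear, so I'm handing in.

```bash
python3 -c "
from bench import manip
print(manip.job_done())"
```

```text
the job is handed in; nothing more can be done
None
```

The job is handed in at about 30 s: the single case, double case, player and carton stand upright in the wooden rack, left to right as the robot sees it, the reverse of their order in the steel rack.

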